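Close the shaker's sample box and unhitch its drawbar

TASK

The sample carriage of the bench shaker is loaded and is to be rolled off to the cold store. First shut the clear cover of its box completely; then pull the latch tab on the drawbar's coupler out sideways against its spring, and with the latch drawn lift the drawbar's socket off the drive ball until all of the coupler is at least a centimetre clear above the ball. Finish while holding the drawbar up there, still, without putting it down or letting go, and leave the glassware and tools around the shaker where they are.

Things in the scene. Friction and masses are not known exactly. Their poses are not given: they have to be found in the camera images.
- shaker: shaker fixed to the bench: grey base plate 150 x 450 mm, top at 16 mm. Origin on the bench; x across it (away from the robot at yaw 0), y along it, z up; yaw within 0.25 rad. In mm: white drive housing y -212 to -132, 76 high; ball stud at y -80; carriage with a white box of sample vials, x +-75, y +72 to +224, rim at 112. Nothing rolls in this task
- ball (a point): centre of the drive ball, 25 mm diameter, fixed, 68 mm above the bench, on a 9 mm neck; at (0, -80, 68) mm in the shaker's frame
- drawbar_hinge (a point): centre of the drawbar's hinge pin on the carriage's front, at (0, +60, 68) mm in the shaker's frame; the pin lies along the shaker's x
- drawbar: dark steel drawbar, 22 mm wide, about 0.4 kg with latch. Origin on its hinge pin, axes parallel to the shaker's while down; it runs 140 mm along its -y to the coupler, a downward-open socket 37 mm across over the ball. Swings up about the pin (at most 0.9 rad), falls back when let go. Cannot be lifted while the latch fork is under the ball
- socket (a point): centre of the coupler's socket, at (0, -140, 0) mm in the drawbar's frame; coincides with the ball's centre when coupled. The coupler's lowest part lies 20 mm below this point, the ball's top 12.5 mm above the ball's centre
- latch (a joint): how far the latch is drawn, m: 0 home (fork under the ball), 0.022 at its stop. Slides along the drawbar's -x (sideways, towards the robot at yaw 0) against a spring, 3 N at home, 6.3 N at the stop; springs back when let go. The coupler can come off the ball from 0.018 on; keep it drawn while lifting
- latch_tab (a point): grip point of the latch's upright black tab: its middle, 12 mm below its top. Tab 10 mm thick along the drawbar's x, 28 mm wide along y, top 34 mm above the socket's centre (102 mm above the bench when down). Latch home: 57.5 mm from the socket's centre along -x, 34 mm clear gap to the socket's wall, above the latch guide (its top 5 mm below the socket's centre). Moves with latch and drawbar
- cover (a joint): opening angle of the clear cover, rad: 0 shut on the box, 1.57 upright; starts at 1.0 to 1.5. A stiff hinge keeps it where it is left; pushing takes about 3 N near the free edge. 150 mm wide (x), 156 mm long, 6 mm thick (8 mm at its aluminium edges), with a 12 mm finger lip in the middle of its free edge
- cover_hinge (a point): middle of the cover's hinge line on the box's +y rim, at (0, +224, 112.5) mm in the shaker's frame; the line runs along x. Shut, the cover reaches from here along -y over the box, its underside at this height; opening, its free edge rises; upright it stands over this line, outer face towards +y
- cover_edge (a point): middle of the cover's free edge, on its outer (upper when shut) face, 156 mm from the hinge line
- beaker: bystander: low glass beaker, 52 mm across, 60 mm high, loose, in front of the carriage. Origin under its centre
- spatula: bystander: steel spatula with wooden grip, 12 x 181 x 10 mm, loose, lying in front of the coupler roughly along the shaker's y. Origin under its middle
- conical_flask: bystander: conical glass flask, 78 mm across, 125 mm high, loose, to the left of the shaker. Origin under its centre
- pipette_bulb: bystander: red rubber pipette bulb, 51 mm across, 72 mm high, loose, to the left of the shaker. Origin under its centre

How it is judged:
On the way, in this order (a step that is already met when the one before it is completed fails the run):
1. the cover is shut while the drawbar is still down on the ball (value of joint cover below 0.05 rad and z of socket in the frame of ball below 0.006 m), for 0.2 s.
2. the latch is drawn out sideways while the socket is still on the ball (value of joint latch above 0.016 m and z of socket in the frame of ball below 0.008 m), for 0.05 s.
3. the coupler is lifted clear above the ball (z of socket in the frame of ball above 0.038 m), for 0.2 s.
At the end, for the whole second after the job is handed in: the cover is shut (within 0.05 rad) and the robot's fingers hold the drawbar or its latch, at rest, with the socket's centre more than 38 mm above the ball's centre, so that all of the coupler is over the ball and nothing but the fingers and its hinge carries it (z of socket in the frame of ball above 0.038 m and linear speed of drawbar below 0.02 m/s and contact force between the fingers and drawbar above 0.5 N and value of joint cover below 0.05 rad); the arm keeps its last pose, push and grip.
It fails at once if a bystander is shoved or knocked over (moved more than 30 mm) (distance of any of beaker, spatula, conical_flask, pipette_bulb from where it was at the start of the episode above 0.03 m).
It also fails if it takes over 51 s, if anything falls off the work surface, if the arm or the gripper's body presses on something with over 40 N, if the wrist force passes 120 N, or if a joint passes its speed limit or range.

ROBOT

A 6-joint arm with a two-finger parallel gripper is mounted at the origin on a cart in front of the work surface, level with it; the furniture and walls round the work are solid. World frame = base frame: x ahead of the robot, y to its left, z up, the work surface at z = 0. Lengths are in m, angles in rad, forces in N, time in s.
With the tool pointing down it reaches from about 0.375 to 0.9 m from the base axis. Payload 3.1 kg.
Tool frame: the origin (TCP) lies between the finger pads; the fingertips stand 19 mm ahead of it and the grasp point (between the pads) is the TCP; z points along the fingers, y is the direction in which the jaws open and shut (so a half turn about z gives the same grasp; the last joint's range is limited). The gripper opens to 85 mm and grips with 20 to 120 N. Pads are 22 mm wide; open, the fingers measure 114 mm over their backs; the gripper's body (76 mm by 85 mm) begins 54 mm behind the grasp point. The pads swing forward as they close: fully open they stand 13 mm farther back than shut.
Start: joints at [1.125, 0.527, 1.433, -0, 1.181, -0.178], TCP at [0.165, 0.603, 0.25] pointing down, gripper open.
Joint ranges: [-3.08, 3.08], [-0.75, 2.2], [0.22, 2.44], [-1.43, 4.57], [0, 2.65], [-2.85, 2.85]. Speed limits (rad/s): [2.79, 2.79, 3.14, 3.14, 3.14, 3.14].

INTERFACE

Orientations are given as a unit quaternion [x, y, z, w].
In Python, from station import manip, optics, job gives the robot as it stands.
- The arm moves only by the shell command python3 -m inch 'ROWS' [OPENING] [FORCE]. ROWS is JSON, one flat list of numbers, 4 for each row, row after row: the shift along the world's x, y, z in cm, then the turn about the world's z in rad. A call has 1 to 20 rows; each row shifts and turns the commanded pose from where the row before left it; what a row does not reach is not made up. A row lasts 1/8 s, in which the tool goes at most 62.5 mm and 10.7 degrees, less where a joint would pass 70% of its speed; a pose out of reach is approached as far as the arm can. A call with a gripper value outside its range is refused whole. OPENING is the opening in per cent of the stroke, from 0 (shut) to 100 (fully open), set as the call begins (- or left out, the last holds). The fingers move at their own pace and stop on an object; FORCE is the grip in N (left out, the last holds). Time passes only in rows, so rows that do not move let the fingers close. It gives the time, the measured TCP pose, the force and the opening at its end, in the units of the state.
- manip.sense(): the state, without advancing time (a new reading comes with each control period).
- optics.snapshot(name): name is "scene" or "top"; returns (picture, depth): 480x640x3 uint8, red, green, blue; 480x640 float32, m along the optical axis (not along the pixel's ray), 0 where there is no reading.
- optics.camera_model(name): a dict with "mtx" (3x3 intrinsics, pixels), "dist_coeffs" ([k1, k2, p1, p2, k3] as OpenCV has them; the pictures are not rectified), "camera_from_world" (4x4, takes a point from world to camera coordinates). Camera axes: x right, y up, looking along -z (the intrinsics and any distortion apply to the point x, -y, -z); pixel columns grow to the right and rows downward; lengths in m; the calibration is good to about 2 mm. A picture is of the moment at which its call begins. camera_model takes no time and is no camera call.
- job.sign_off(): hands the job in, once; it reports no verdict.
The state is a dict: "t": time; "q": joint angles; "qd": joint speeds; "tau": joint torques, N m; "tcp_pos": TCP position; "tool_rot": TCP orientation; "force": force on the tool from outside, world axes, zero at the start; "ft_torque": the same for the moment, N m; "finger_gap": opening from 0.0 (shut) to 1.0 (fully open).
Only numpy, scipy, OpenCV 4.12 (cv2) and the standard library are available. Lean on these libraries where they do the work, as an engineer would, in place of code of your own. Each camera call takes 0.05 s, during which the arm holds its last target.

## Working session

There is one attempt and no reset: what is moved stays moved. The work goes in short steps, Python scripts to look and compute and a shell command to move; the robot and the scene stay as the last step left them, time stands still between calls to the robot, and variables do not carry over. Pictures are saved under pics/ and viewed, and the job is handed in when it is done.

```bash
ls; mkdir -p pics; cat > h.py <<'E'
import numpy as np,cv2
from station import manip,optics,job
def snap(n,f):
    p,d=optics.snapshot(n); cv2.imwrite(f'pics/{f}.png',p[:,:,::-1]); np.savez(f'pics/{f}.npz',p=p,d=d); return p,d
def ray(n,uv):
    m=optics.camera_model(n);K=np.array(m['mtx']);D=np.array(m['dist_coeffs']);T=np.array(m['camera_from_world'])
    u=cv2.undistortPoints(np.array(uv,float).reshape(-1,1,2),K,D).reshape(-1,2)
    dc=np.c_[u[:,0],-u[:,1],-np.ones(len(u))]
    R=T[:3,:3]; return -R.T@T[:3,3], dc@R   # origin, dirs (unit depth)
def onz(n,uv,z):
    o,d=ray(n,uv); return o+d*((z-o[2])/d[:,2])[:,None]
def atd(n,uv,dep):
    o,d=ray(n,uv); return o+d*np.array(dep).reshape(-1,1)
def cloud(n,d):
    v,u=np.nonzero(d>0); return np.c_[u,v],atd(n,np.c_[u,v],d[v,u])
def tri(n1,uv1,n2,uv2):
    o1,d1=ray(n1,[uv1]);o2,d2=ray(n2,[uv2]);d1=d1[0];d2=d2[0]
    A=np.c_[d1,-d2];s=np.linalg.lstsq(A,o2-o1,rcond=None)[0]
    a=o1+s[0]*d1;b=o2+s[1]*d2;return (a+b)/2,np.linalg.norm(a-b)
E
python3 - <<'E'
from h import *
snap('scene','s0');snap('top','t0')
for n in('scene','top'):
    m=optics.camera_model(n);print(n,ray(n,[[320,240]]))
s=manip.sense();print(s['t'],s['tcp_pos'],s['tool_rot'],s['finger_gap'])
E
```

```text
pics
scene (array([-0.07756708, -0.69617991,  0.697549  ]), array([[ 0.46134858,  0.73489842, -0.49729372]]))
top (array([0.33114466, 0.18415875, 1.07145969]), array([[ 0.16989648, -0.04299945, -0.98455867]]))
0.1 [0.16446955 0.60233107 0.24940458] [ 1.32997725e-01  9.91115839e-01 -9.50186149e-04 -3.08251735e-04] 1.0029408994030988
```

View pics/s0.png

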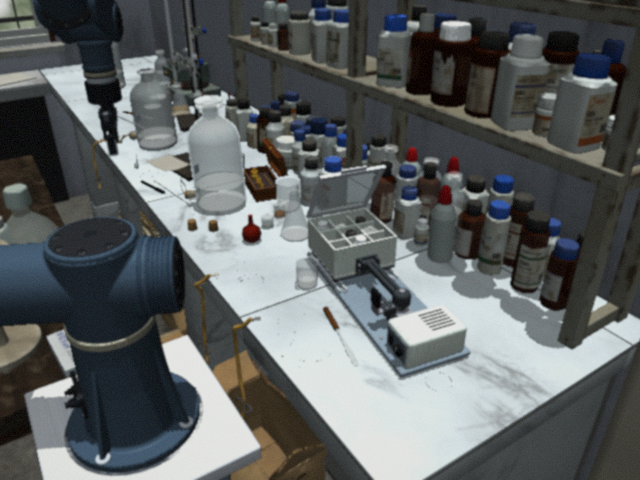

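View pics/t0.png

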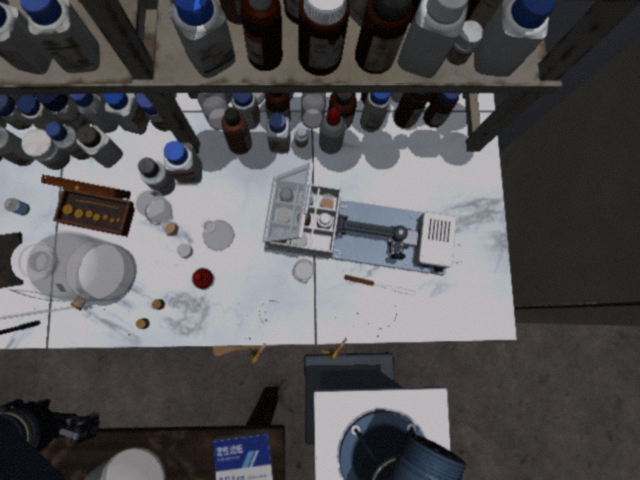

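The scene view shows the shaker at about (390,300), with the cover open at (345,190). The top view shows it at about (360,235), with the beaker at (303,270), the spatula at (370,282) and the tab near (397,252). I'll zoom in on both.

```bash
python3 - <<'E'
import cv2
a=cv2.imread('pics/s0.png')[150:390,280:480];b=cv2.imread('pics/t0.png')[150:300,250:470]
cv2.imwrite('pics/s0c.png',cv2.resize(a,None,fx=2.5,fy=2.5,interpolation=cv2.INTER_CUBIC)); cv2.imwrite('pics/t0c.png',cv2.resize(b,None,fx=3.6,fy=3.6,interpolation=cv2.INTER_CUBIC))
E
```

```text
(no output)
```

View pics/s0c.png

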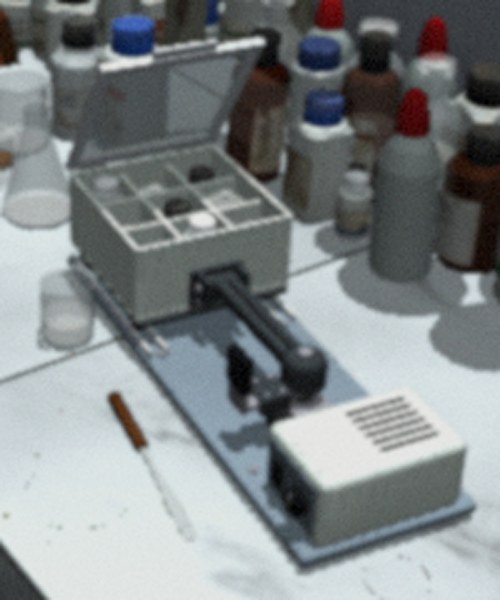

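View pics/t0c.png

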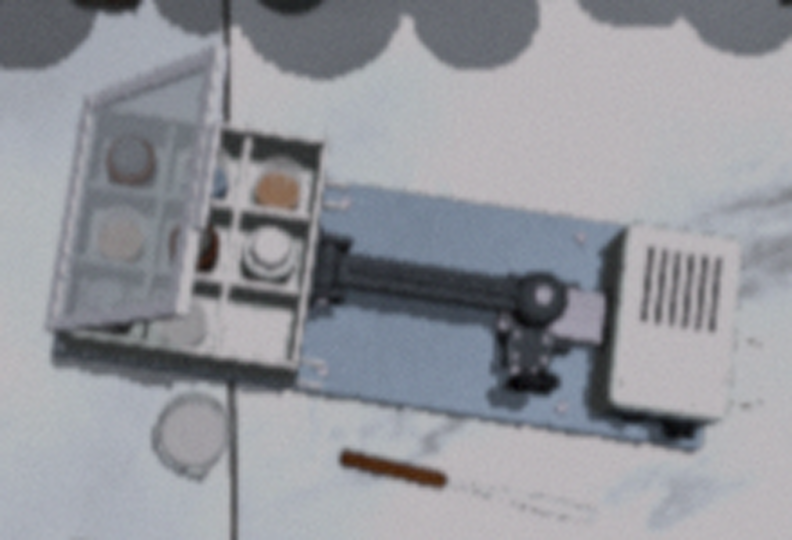

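```bash
python3 - <<'E'
from h import *
def L(f): z=np.load(f'pics/{f}.npz'); return z['p'],z['d']
p,d=L('t0'); uv,P=cloud('top',d)
c=lambda pts:np.array(pts)/3.6+[250,150]
nm=['h1','h2','h3','h4','rimfar','rimnear','ball','tab','hinge near','hinge far','freenear','freefar']
q=c([(632,228),(740,240),(722,420),(610,408),(325,142),(298,370),(540,295),(530,382),(50,328),(88,98),(183,312),(217,50)])
for n,x in zip(nm,q):
    i=np.round(x).astype(int); print(n,x,atd('top',[x],[d[i[1],i[0]]])[0].round(3))
# housing top
s=(uv[:,0]>410)&(uv[:,0]<460)&(uv[:,1]>205)&(uv[:,1]<270)
h=s&(P[:,2]>.08)
print('housing z hist',np.histogram(P[s,2],bins=np.arange(-.01,.14,.01)))
h=s&(P[:,2]>.066)&(P[:,2]<.11)
print(np.median(P[h,2]),cv2.minAreaRect(P[h,:2].astype(np.float32)*1000))
# plate top via blue mask
hsv=cv2.cvtColor(p,cv2.COLOR_RGB2HSV)
m=(hsv[...,0]>95)&(hsv[...,0]<120)&(hsv[...,1]>60); m[:,:325]=0;m[:,460:]=0;m[:190]=0;m[290:]=0
v,u=np.nonzero(m);X=onz('top',np.c_[u,v],.016);print('plate',len(u),cv2.minAreaRect(X[:,:2].astype(np.float32)*1000))
E
```

```text
h1 [425.55555556 213.33333333] [ 0.565 -0.112  0.074]
h2 [455.55555556 216.66666667] [ 0.572 -0.21   0.002]
h3 [450.55555556 266.66666667] [ 0.444 -0.188  0.001]
h4 [419.44444444 263.33333333] [ 0.448 -0.095  0.054]
rimfar [340.27777778 189.44444444] [0.614 0.093 0.109]
rimnear [332.77777778 252.77777778] [0.481 0.107 0.016]
ball [400.         231.94444444] [ 0.517 -0.044  0.091]
tab [397.22222222 256.11111111] [ 0.46  -0.033  0.099]
hinge near [263.88888889 241.11111111] [0.494 0.267 0.122]
hinge far [274.44444444 177.22222222] [0.641 0.243 0.123]
freenear [300.83333333 236.66666667] [0.48  0.185 0.247]
freefar [310.27777778 163.88888889] [0.627 0.165 0.246]
housing z hist (array([ 311,  358,  314,   39,   43,  152,  107,  113, 1664,   26,    0,
          0,    0,    0,    0]), array([-0.01,  0.  ,  0.01,  0.02,  0.03,  0.04,  0.05,  0.06,  0.07,
        0.08,  0.09,  0.1 ,  0.11,  0.12,  0.13,  0.14]))
0.07585212213204273 ((503.81280517578125, -137.21847534179688), (81.52101135253906, 125.22406768798828), 80.73291015625)
plate 65 ((494.06927490234375, -37.03521728515625), (276.3547058105469, 57.34217071533203), 59.50175094604492)
```

```bash
python3 - <<'E'
from h import *
def L(f): z=np.load(f'pics/{f}.npz'); return z['p'],z['d']
p,d=L('t0'); uv,P=cloud('top',d)
p2,d2=L('s0'); uv2,P2=cloud('scene',d2)
A=np.r_[P,P2]
print('max z (cm) per 5cm cell; rows x, cols y from .75 to -.25')
ys=np.arange(.75,-.3,-.05)
print('      ',*['%4d'%round(y*100) for y in ys])
for x in np.arange(.1,.95,.05):
    r=[]
    for y in ys:
        s=(A[:,0]>=x)&(A[:,0]<x+.05)&(A[:,1]>=y-.05)&(A[:,1]<y)
        r.append('%4d'%round(np.percentile(A[s,2],99)*100) if s.sum()>3 else '   .')
    print('%4d  '%round(x*100),*r)
# dark tab from scene: depth points around crop tab (240,360)/2.5+(280,150)
for n,f,uvs in (('scene',d2,[(240,345),(240,360),(305,350),(100,150),(262,40),(170,95)]),):
    q=np.array(uvs)/2.5+[280,150]
    for x in q:
        i=np.round(x).astype(int);print(x,atd(n,[x],[f[i[1],i[0]]])[0].round(3))
c=lambda t:np.array(t)/3.6+[250,150]; s=lambda t:np.array(t)/2.5+[280,150]
print('tabtop',tri('top',c((532,382)),'scene',s((237,347))))
print('balltop cap',tri('top',c((541,293)),'scene',s((304,352))))
print('freefar',tri('top',c((219,48)),'scene',s((262,40))))
print('freenear',tri('top',c((185,312)),'scene',s((98,62))))
print('rimfar',tri('top',c((325,142)),'scene',s((290,212))), 'rimnear',tri('top',c((298,370)),'scene',s((135,250))))
hs=[tri('top',c(a),'scene',s(b)) for a,b in (((632,228),(412,392)),((740,240),(467,440)),((722,420),(318,485)),((610,408),(270,428)))]
for x in hs:print('housing',x)
E
```

```text
max z (cm) per 5cm cell; rows x, cols y from .75 to -.25
         75   70   65   60   55   50   45   40   35   30   25   20   15   10    5    0   -5  -10  -15  -20  -25
  10    -81  -81   50   53   35   56   59  -81  -81  -81  -81    0    0    0   30   32    0    0    0  -81  -81
  15    -81   35   40   52   58   60   58  -81  -81  -81  -81    0    0    0    0    0    0    0    0  -81  -81
  20    -81  -81   53   57   55  -60  -61  -62    1    4  -60  -81    3    3  -81  -81  -81  -81  -81  -81  -82
  25      0    0    0    0    0    0    0    0    0    4    0    0    3    4    0    0    0    0    0    0    0
  30      0    0    0    3    1    0    0    0    0    0    0    0    0    0    0    0    0    0    0    0    0
  35     23   30   25   20    3    0    3    0    0    0    0    0    0    0    0    1    1    0    0    0    0
  40     23   31   31   23    0    0    7    3    0    0    6    6    0    1    1    2    7    8    8    0    0
  45      .   31   31   23    0    4    1    4    0   14   23   25   11    2    2   10    8    8    8    0    0
  50      5   22   22    0    5    
[... 1382 characters left out ...]
7717, 0.16342697, 0.24846098]), np.float64(0.00012438478516257708))
freenear (array([0.47688791, 0.18490864, 0.25512414]), np.float64(0.004442287526443176))
rimfar (array([0.61267498, 0.09380633, 0.11585466]), np.float64(0.0003095987022370001)) rimnear (array([0.46647503, 0.11479967, 0.11427652]), np.float64(0.0014543882849933896))
housing (array([ 0.56603419, -0.11317428,  0.070972  ]), np.float64(0.0017676593206603056))
housing (array([ 0.55490528, -0.18242204,  0.0766071 ]), np.float64(0.0006177607189016979))
housing (array([ 0.43511801, -0.16146606,  0.07593835]), np.float64(0.0027054707702343465))
housing (array([ 0.44638898, -0.09084282,  0.07302475]), np.float64(0.002101636054557325))
```

Both views agree on the shaker pose: origin at about (0.530, 0.033), yaw about -0.16. The heights also match the text: rim 0.113, tab top 0.104, housing 0.075. The cover is open about 1.03 rad. I'll move to above the cover's outer face with the fingers shut.

```bash
python3 -m inch '[0,0,2,0, 3.3,-3.1,0.6,-0.12, 3.3,-3.1,0.6,-0.12, 3.3,-3.1,0.6,-0.12, 3.3,-3.1,0.6,-0.12, 3.3,-3.1,0.6,-0.12, 3.3,-3.1,0.6,-0.12, 3.3,-3.1,0.6,-0.12, 3.3,-3.1,0.6,-0.12, 3.3,-3.1,0.6,-0.12, 3.3,-3.1,0.6,-0.12, 3.3,-3.1,0.6,-0.12, 3.3,-3.1,0,-0.12, 0,0,0,0, 0,0,0,0]' 0 60; cat > st.py <<'E'
from h import *
s=manip.sense();p=np.array(s['tcp_pos']);x,y,z,w=s['tool_rot']
O=np.array([.530,.033]);a=-.16;X=np.array([np.cos(a),np.sin(a)]);Y=np.array([-np.sin(a),np.cos(a)])
print('t',s['t'],'tcp',p.round(4),'shaker',(np.r_[X@(p[:2]-O),Y@(p[:2]-O)]*1000).round(1),'jaw deg',np.degrees(np.arctan2(1-2*(x*x+z*z),2*(x*y-w*z))).round(1),'F',np.round(s['force'],1),'gap',round(s['finger_gap'],3))
E
python3 st.py
```

```text
t: 1.98
tcp_pos: [0.56, 0.2309, 0.3356]
tool_rot: [0.753, 0.658, -0.001, -0.001]
force: [0.2, -0.2, 0.1]
finger_gap: -0.0
t 1.975 tcp [0.56   0.2309 0.3356] shaker [ -2.  200.2] jaw deg -7.8 F [ 0.2 -0.2  0.1] gap -0.0
```

```bash
python3 -m inch '[-0.1,-0.7,-2.1,-0.02, -0.1,-0.7,-2.1,0, -0.1,-0.7,-2.1,0, -0.1,-0.7,-2.1,0, -0.2,-1.26,-0.9,0, -0.2,-1.26,-0.9,0, -0.14,-0.86,-1.03,0, -0.14,-0.86,-1.03,0, -0.14,-0.86,-1.03,0, 0,0,0,0]'; python3 st.py; python3 -c "
from h import *
snap('scene','s1');a=cv2.imread('pics/s1.png')[130:330,260:460];cv2.imwrite('pics/s1c.png',cv2.resize(a,None,fx=3,fy=3))"
```

```text
t: 3.22
tcp_pos: [0.5479, 0.151, 0.2023]
tool_rot: [0.76, 0.649, -0.001, -0.001]
force: [0.1, -0.6, 0.2]
finger_gap: 0.002
t 3.225 tcp [0.5479 0.151  0.2023] shaker [ -1.1 119.3] jaw deg -9.0 F [ 0.1 -0.6  0.2] gap 0.002
```

View pics/s1c.png

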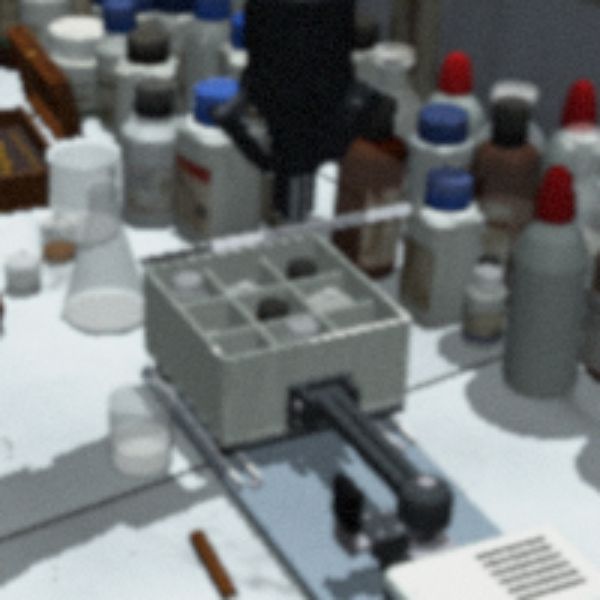

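The cover has followed the fingers and is now seen almost edge-on, from about (145,260) to (410,210) in the crop. I'll carry on down.

```bash
python3 -m inch '[-0.08,-0.53,-1.23,0, -0.08,-0.53,-1.23,0, -0.08,-0.53,-1.23,0, -0.02,-0.13,-0.88,0, -0.02,-0.13,-0.88,0, -0.02,-0.13,-0.88,0, 0,0,-0.3,0, 0,0,0,0]'; python3 st.py;  python3 -c "
from h import *
snap('scene','s2');a=cv2.imread('pics/s2.png')[130:330,260:460];cv2.imwrite('pics/s2c.png',cv2.resize(a,None,fx=3,fy=3))"
```

```text
t: 4.28
tcp_pos: [0.5452, 0.132, 0.1376]
tool_rot: [0.76, 0.65, -0.0, -0.0]
force: [-1.7, -0.3, 4.6]
finger_gap: 0.005
t 4.275 tcp [0.5452 0.132  0.1376] shaker [ -0.8 100.1] jaw deg -8.9 F [-1.7 -0.3  4.6] gap 0.005
```

View pics/s2c.png

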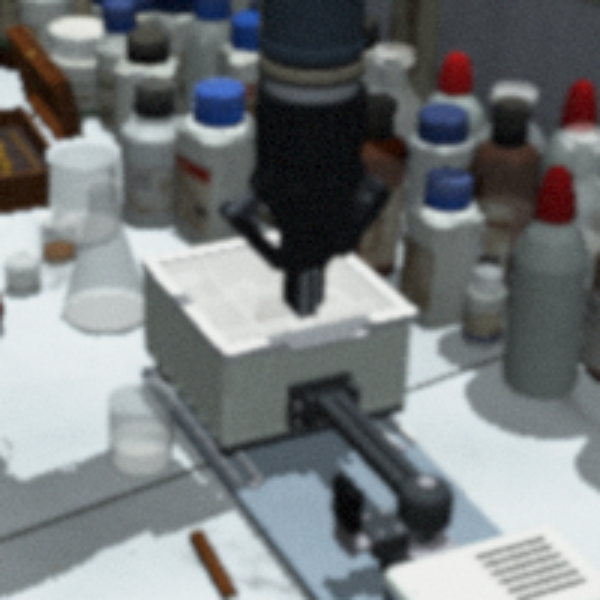

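The cover looks shut on the box, with the tip at 0.119. I'll press a bit more to make sure.

```bash
python3 -m inch '[0,0,-0.3,0, 0,0,-0.2,0, 0,0,0,0]'; python3 st.py
```

```text
t: 4.7
tcp_pos: [0.5453, 0.132, 0.1371]
tool_rot: [0.76, 0.65, 0.0, 0.001]
force: [-9.8, -3.0, 34.2]
finger_gap: -0.002
t 4.7 tcp [0.5453 0.132  0.1371] shaker [ -0.7 100.2] jaw deg -8.9 F [-9.8 -3.  34.2] gap -0.002
```

Hard stop at 34 N, so the cover is shut. I'll retreat and measure the tab again with a clear view.

```bash
python3 -m inch '[0,0,2,0, 0,0,4,0, -1,0,4,0, -2,2,0,0, 0,0,0,0]' 35 60; python3 st.py;  python3 - <<'E'
from h import *
snap('scene','s3');snap('top','t3')
a=cv2.imread('pics/s3.png')[200:360,300:480];b=cv2.imread('pics/t3.png')[180:290,250:450]
a=cv2.resize(a,(540,480),interpolation=cv2.INTER_CUBIC);cv2.imwrite('pics/s3c.png',a);cv2.imwrite('pics/t3c.png',cv2.resize(b,(800,440),interpolation=cv2.INTER_CUBIC))
E
```

```text
t: 5.32
tcp_pos: [0.5143, 0.1531, 0.2325]
tool_rot: [0.759, 0.651, 0.0, -0.0]
force: [0.5, -0.7, 0.1]
finger_gap: 0.35
t 5.325 tcp [0.5143 0.1531 0.2325] shaker [-34.6 116. ] jaw deg -8.8 F [ 0.5 -0.7  0.1] gap 0.35
```

View pics/s3c.png

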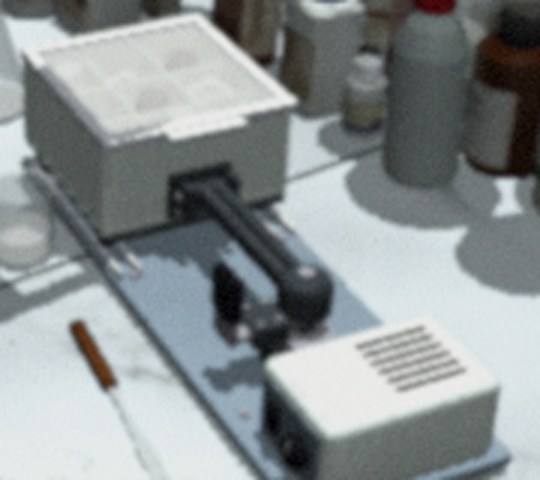

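View pics/t3c.png

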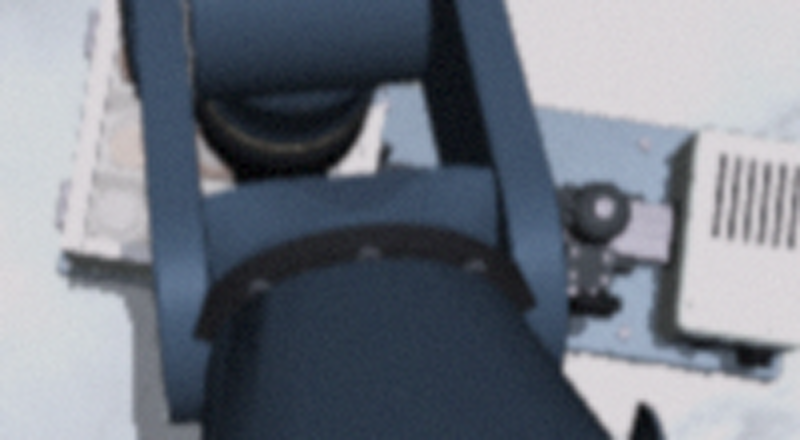

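The cover is shut in the scene view, lip at (205,125) in the crop. The tab stands free at (228,290), and the top view shows it at (597,303) in its crop. I'll get the tab's extent from the depth points.

```bash
python3 - <<'E'
from h import *
O=np.array([.530,.033]);a=-.16;X=np.array([np.cos(a),np.sin(a)]);Y=np.array([-np.sin(a),np.cos(a)])
for n,f in(('top','t0'),('scene','s0'),('scene','s3')):
    d=np.load(f'pics/{f}.npz')['d'];p=np.load(f'pics/{f}.npz')['p'];uv,P=cloud(n,d)
    S=np.c_[(P[:,:2]-O)@X,(P[:,:2]-O)@Y,P[:,2]]*1000
    dark=p[uv[:,1],uv[:,0]].max(1)<80
    for lab,lo,hi in(('tab',(-80,-120,82),(-40,-40,115)),('socket',(-25,-110,75),(25,-50,110))):
        k=np.all((S>lo)&(S<hi),1)&dark
        if k.sum()>3: print(f,lab,k.sum(),'min',np.percentile(S[k],5,axis=0).round(),'max',np.percentile(S[k],95,axis=0).round(),'med',np.median(S[k],axis=0).round())
E
```

```text
t0 tab 66 min [-61. -89.  89.] max [-51. -66. 104.] med [-57. -77. 101.]
t0 socket 183 min [-13. -93.  76.] max [ 13. -53.  87.] med [ -1. -72.  83.]
s0 tab 130 min [-64. -93.  83.] max [-55. -69. 103.] med [-61. -84.  96.]
s0 socket 186 min [-17. -97.  76.] max [  6. -54.  87.] med [ -7. -86.  82.]
s3 tab 127 min [-64. -94.  83.] max [-55. -69. 104.] med [-62. -86.  96.]
s3 socket 190 min [-17. -97.  76.] max [  7. -53.  86.] med [ -8. -86.  82.]
```

```bash
python3 -m inch '[-1.08,-3.78,0,0, -1.08,-3.78,-1,0, -1.08,-3.78,-1,0, -1.08,-3.78,-1,0, -1.08,-3.78,-2,0, 0,0,0,0, 0,0,0,0]'; python3 st.py;  python3 - <<'E'
from h import *
snap('scene','s4')
a=cv2.imread('pics/s4.png')[200:360,300:480]
a=cv2.resize(a,(675,600),interpolation=cv2.INTER_CUBIC);cv2.imwrite('pics/s4c.png',a)
E
```

```text
t: 6.3
tcp_pos: [0.4621, -0.0373, 0.1819]
tool_rot: [0.76, 0.649, 0.0, -0.0]
force: [0.7, -0.2, -0.1]
finger_gap: 0.347
t 6.3 tcp [ 0.4621 -0.0373  0.1819] shaker [-55.8 -80.2] jaw deg -9.0 F [ 0.7 -0.2 -0.1] gap 0.347
```

View pics/s4c.png

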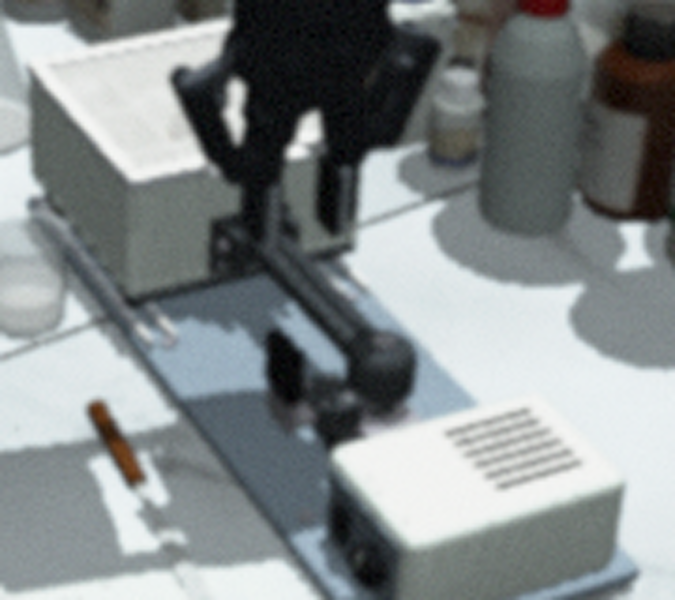

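The fingers straddle the tab's line, with their tips at (260,220) and (335,215) above the tab at (285,360). I'll descend.

```bash
python3 -m inch '[-0.2,0.1,-2,0, 0,0,-2.5,0, 0,0,-2,0, 0,0,-1.5,0, 0,0,-1,0, 0,0,0,0]'; python3 st.py;  python3 - <<'E'
from h import *
snap('scene','s5')
a=cv2.imread('pics/s5.png')[220:340,320:455]
a=cv2.resize(a,(675,600),interpolation=cv2.INTER_CUBIC);cv2.imwrite('pics/s5c.png',a)
E
```

```text
t: 7.1
tcp_pos: [0.4597, -0.0353, 0.0918]
tool_rot: [0.76, 0.65, -0.0, -0.0]
force: [0.3, 0.1, -0.5]
finger_gap: 0.347
t 7.1 tcp [ 0.4597 -0.0353  0.0918] shaker [-58.5 -78.6] jaw deg -8.9 F [ 0.3  0.1 -0.5] gap 0.347
```

View pics/s5c.png

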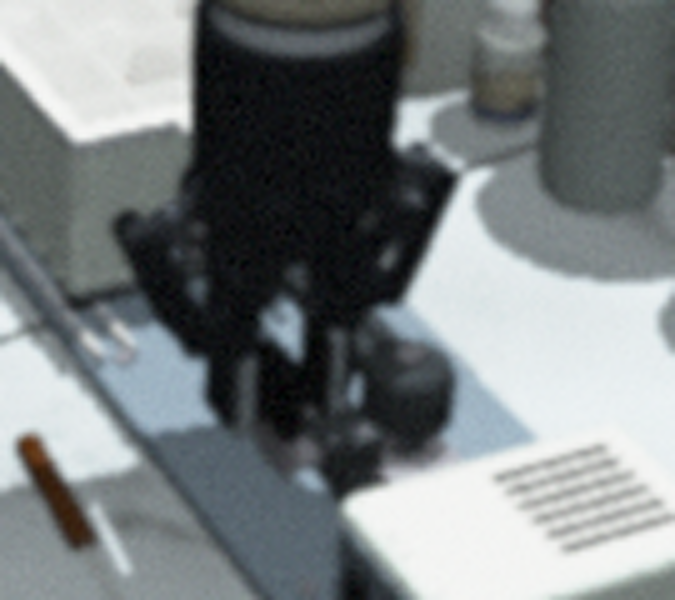

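The tab at (285,390) sits between the two fingers at (245,390) and (335,380), with no contact force. I'll close on it.

```bash
python3 -m inch '[0,0,0,0, 0,0,0,0, 0,0,0,0, 0,0,0,0, 0,0,0,0]' 0 60; python3 st.py
```

```text
t: 7.78
tcp_pos: [0.4593, -0.0358, 0.0927]
tool_rot: [0.76, 0.65, 0.0, -0.0]
force: [-3.1, 1.5, 6.1]
finger_gap: 0.102
t 7.775 tcp [ 0.4593 -0.0358  0.0927] shaker [-58.8 -79.2] jaw deg -9.0 F [-3.1  1.5  6.1] gap 0.102
```

```bash
python3 -m inch '[-0.5,0.08,0,0, -0.5,0.08,0,0, -0.5,0.08,0,0, -0.5,0.08,0,0, -0.1,0.02,0,0, 0,0,0,0, 0,0,0,0]'; python3 st.py
```

```text
t: 8.65
tcp_pos: [0.4417, -0.0331, 0.0927]
tool_rot: [0.76, 0.649, 0.002, 0.003]
force: [5.7, 2.5, 1.1]
finger_gap: 0.108
t 8.65 tcp [ 0.4417 -0.0331  0.0927] shaker [-76.7 -79.3] jaw deg -9.0 F [5.7 2.5 1.1] gap 0.108
```

```bash
python3 -m inch '[-0.3,0.05,0,0, 0,0,0,0, 0,0,0,0]'; python3 st.py;python3 -m inch '[-0.2,0.03,0,0, 0,0,0,0, 0,0,0,0]'; python3 st.py
```

```text
t: 9.02
tcp_pos: [0.4389, -0.0326, 0.0927]
tool_rot: [0.76, 0.649, 0.002, 0.003]
force: [6.2, 3.2, 1.1]
finger_gap: 0.106
t 9.025 tcp [ 0.4389 -0.0326  0.0927] shaker [-79.5 -79.3] jaw deg -9.0 F [6.2 3.2 1.1] gap 0.106
t: 9.4
tcp_pos: [0.4374, -0.0324, 0.0926]
tool_rot: [0.76, 0.649, 0.003, 0.003]
force: [8.5, 3.7, 0.9]
finger_gap: 0.107
t 9.4 tcp [ 0.4374 -0.0324  0.0926] shaker [-81.  -79.3] jaw deg -9.0 F [8.5 3.7 0.9] gap 0.107
```

Moved 22.2 mm and the force has stepped up, so the latch is at its stop. Now the first part of the lift, along the drawbar's arc.

```bash
python3 -m inch '[0,0,0,0, 0.01,0.07,0.35,0, 0.01,0.07,0.35,0, 0.01,0.07,0.35,0, 0.01,0.07,0.35,0, 0,0,0,0]' - 80; python3 st.py;  python3 - <<'E'
from h import *
snap('scene','s6')
a=cv2.imread('pics/s6.png')[220:340,320:455]
a=cv2.resize(a,(675,600),interpolation=cv2.INTER_CUBIC);cv2.imwrite('pics/s6c.png',a)
E
```

```text
t: 10.15
tcp_pos: [0.4378, -0.0298, 0.1061]
tool_rot: [0.76, 0.65, 0.002, 0.004]
force: [9.3, 2.5, -9.2]
finger_gap: 0.102
t 10.15 tcp [ 0.4378 -0.0298  0.1061] shaker [-81.  -76.7] jaw deg -9.0 F [ 9.3  2.5 -9.2] gap 0.102
```

View pics/s6c.png

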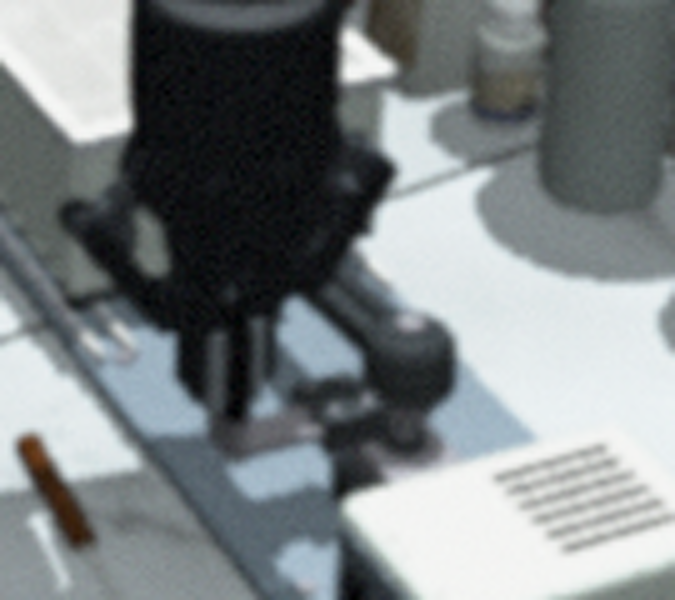

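The coupler is rising: its dome is at (410,345) and the ball's neck now shows at (405,430). The tab is still gripped at (235,390). Continuing.

```bash
python3 -m inch '[0.02,0.1,0.34,0, 0.02,0.1,0.34,0, 0.02,0.1,0.34,0, 0.02,0.11,0.34,0, 0.02,0.14,0.33,0, 0.02,0.14,0.33,0, 0.02,0.14,0.33,0, 0.02,0.14,0.33,0, 0,0,0,0]'; python3 st.py; python3 -m inch '[0.03,0.17,0.32,0, 0.03,0.17,0.32,0, 0.03,0.17,0.32,0, 0.03,0.17,0.32,0, 0.01,0.05,0.1,0, 0,0,0,0, 0,0,0,0]'; python3 st.py;python3 - <<'E'
from h import *
snap('scene','s7')
a=cv2.imread('pics/s7.png')[200:340,310:467]
a=cv2.resize(a,(673,600),interpolation=cv2.INTER_CUBIC);cv2.imwrite('pics/s7c.png',a)
E
```

```text
t: 11.32
tcp_pos: [0.4394, -0.0203, 0.133]
tool_rot: [0.76, 0.65, 0.002, 0.004]
force: [8.4, 0.9, -8.9]
finger_gap: 0.1
t 11.325 tcp [ 0.4394 -0.0203  0.133 ] shaker [-81. -67.] jaw deg -9.0 F [ 8.4  0.9 -8.9] gap 0.1
t: 12.2
tcp_pos: [0.4405, -0.0129, 0.1466]
tool_rot: [0.76, 0.65, 0.002, 0.003]
force: [8.8, 0.5, -9.4]
finger_gap: 0.101
t 12.2 tcp [ 0.4405 -0.0129  0.1466] shaker [-81.  -59.6] jaw deg -9.0 F [ 8.8  0.5 -9.4] gap 0.101
```

View pics/s7c.png

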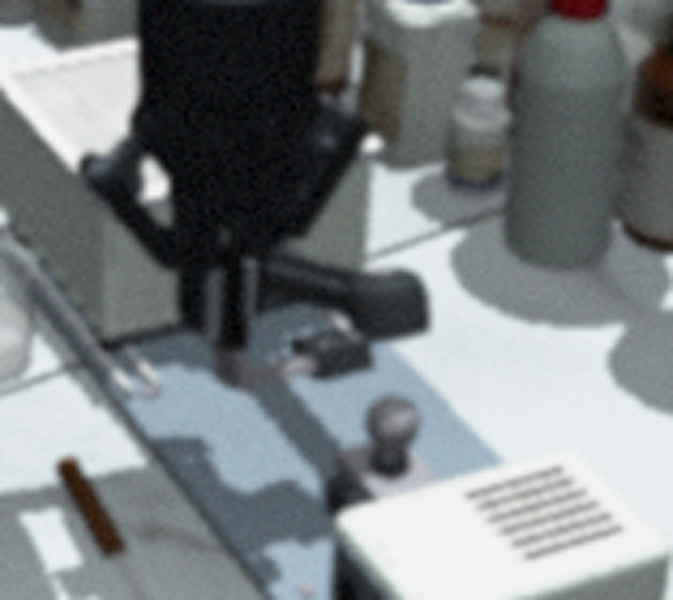

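The coupler is clear of the bare ball: coupler at (390,300), ball at (390,425). I'll check its height with depth, and check stillness, slip, the cover and the bystanders.

```bash
python3 -m inch '[0,0,0,0, 0,0,0,0, 0,0,0,0, 0,0,0,0]'; python3 st.py; python3 - <<'E'
from h import *
p,d=snap('scene','s8');pt,dt=snap('top','t8');cv2.imwrite('pics/t8c.png',cv2.imread('pics/t8.png')[120:360,150:470])
O=np.array([.530,.033]);a=-.16;X=np.array([np.cos(a),np.sin(a)]);Y=np.array([-np.sin(a),np.cos(a)])
uv,P=cloud('scene',d);S=np.c_[(P[:,:2]-O)@X,(P[:,:2]-O)@Y,P[:,2]]*1000
k=np.all((S>(-25,-100,86))&(S<(25,-30,170)),1)
print('coupler',k.sum(),np.percentile(S[k],[3,50,97],axis=0).round())
k=np.all((S>(-15,-100,60))&(S<(15,-65,86)),1);print('ball',k.sum(),np.percentile(S[k],[3,50,97],axis=0).round())
k=np.all((S>(-75,75,105))&(S<(-45,220,140)),1);print('cover',k.sum(),np.percentile(S[k],[3,50,97],axis=0).round())
d0=cv2.absdiff(cv2.imread('pics/s0.png'),cv2.imread('pics/s8.png'))
s8=cv2.imread('pics/s8.png')[180:380,220:440];s0=cv2.imread('pics/s0.png')[180:380,220:440]
cv2.imwrite('pics/cmp.png',cv2.resize(np.hstack([s0,s8]),None,fx=1.8,fy=1.8))
E
```

```text
t: 12.75
tcp_pos: [0.4406, -0.013, 0.1466]
tool_rot: [0.76, 0.65, 0.002, 0.003]
force: [7.3, 1.3, -8.8]
finger_gap: 0.1
t 12.75 tcp [ 0.4406 -0.013   0.1466] shaker [-81.  -59.6] jaw deg -9.0 F [ 7.3  1.3 -8.8] gap 0.1
coupler 377 [[-23. -88. 112.]
 [ -9. -77. 130.]
 [ 11. -34. 142.]]
ball 127 [[-12. -92.  63.]
 [ -4. -85.  74.]
 [  7. -72.  80.]]
cover 351 [[-75.  84. 106.]
 [-62. 166. 120.]
 [-46. 217. 122.]]
```

View pics/cmp.png

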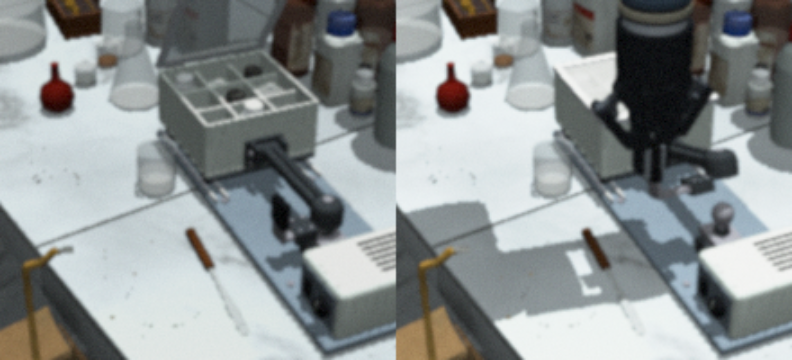

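All checks hold. The coupler spans z of about 112 to 142 mm against a ball top of about 80 mm. The cover is flat at about 120 mm, the bystanders haven't moved, and the arm is still.

```bash
python3 -c "
from station import job
print(job.sign_off())"; python3 st.py
```

```text
the job is handed in; nothing more can be done
None
the job is handed in; nothing more can be done
```

The job is handed in: the cover is shut, the latch was drawn, and the arm holds the drawbar up clear of the ball. No verdict was reported.

- **Cover:** I pushed it down from about 1.03 rad with the shut fingers until it hit a hard stop at 34 N. The depth points show it flat at about 120 mm.
- **Latch:** I gripped the tab and drew it about 22 mm towards the robot. The force then stepped up, so I took it to be at its stop. The first 21 mm commanded gave only 18 mm of travel, so I pulled a further 5 mm.
- **Lift:** I raised the drawbar along its arc with the latch held drawn. The tool rose about 54 mm. The lowest visible part of the coupler is at about 112 mm and the ball's top at about 80 mm, so it is roughly 30 mm clear.
- **At hand-in:** The tool moved by no more than about 0.1 mm over the last half second and the grip opening stayed steady, at 12.8 s of the 51 s allowed. In the before and after pictures the beaker, spatula, flask and pipette bulb look unmoved; I compared these by eye only.

No check failed. The latch travel and the socket height are inferred from the tool's position, force and depth, because the joints themselves are not reported. I tried to read the state once more after handing in, but no further reading was available.

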